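# Empty the light trap and hold it over its bonding pad

### The arm

A 6-joint arm with a two-finger parallel gripper is mounted at the origin on the work surface. World frame = base frame: x ahead of the robot, y to its left, z up, the work surface at z = 0. Lengths are in m, angles in degrees, forces in N, time in s.
With the tool pointing down it reaches from about 0.375 to 0.9 m from the base axis. Payload 3.1 kg.
Tool frame: the origin (TCP) lies on the centre line of the jaws, within the pads' length; the fingertips stand 19 mm ahead of it and the grasp point (between the pads) is the TCP; z points along the fingers, y is the direction in which the jaws open and shut (so a half turn about z gives the same grasp; the last joint's range is limited). The gripper opens to 87 mm and grips with 3 to 60 N. Pads are 19 mm wide; open, the fingers measure 117 mm over their backs; the gripper's body (75 mm by 190 mm) begins 51 mm behind the grasp point.
Start: joints at [57.897, 30.224, 82.088, -0, 67.689, -10.227], TCP at [0.233, 0.58, 0.242] pointing down, gripper open.
Joint ranges: [-176.69, 176.69], [-43.24, 126.21], [12.49, 139.97], [-82, 262], [0, 151.66], [-163.58, 163.58]. Speed limits (degrees/s): [159.86, 159.86, 180, 180, 180, 180].

### API

Orientations are given as a 3x3 rotation matrix whose columns are the frame's x, y, z axes.
In Python, from rig import bot gives the robot as it stands.
- The arm moves only by the tool carry_out, never from a script. Its argument "targets" is a list of rows, each a list of 6 numbers: the shift along the tool's x, y, z each as a share of 200 mm, from -1 to 1, then the turn, a rotation vector about the tool's x, y, z each as a share of pi/2 rad, from -1 to 1. In form: [[dx, dy, dz, ax, ay, az], ...]. A call has 1 to 20 rows; each row is the pose to reach, as a shift and turn from the pose measured when the call began, along the tool's axes at that moment; what a row does not reach only later rows make up. A row lasts 1/8 s, in which the tool goes at most 62.5 mm and 10.7 degrees, less where a joint would pass 70% of its speed; a pose out of reach is approached as far as the arm can. A call with a number of a shift or a turn outside -1 to 1 is refused whole. A call with a gripper value outside its range is refused whole. "jaw" is the gripper's target within -1 to 1 (fully open at 1, half-way at 0, shut at -1), set as the call begins (left out, the last holds). The fingers move at their own pace and stop on an object; the grip force is fixed at half the most. Time passes only in rows, so rows that repeat a pose let the fingers close. It gives the time, the measured TCP pose, the force and the opening at its end, in the units of the state.
- bot.read_state(): the state, without advancing time (a new reading comes with each control period).
- bot.capture(name): name is "side" or "top"; returns the picture (480x640x3 uint8, blue, green, red); there is no depth.
- bot.camera_info(name): a dict with "camera_matrix" (3x3 intrinsics, pixels), "view" (4x4, takes a point from world to camera coordinates). Camera axes: x right, y down, z forward; pixel columns grow to the right and rows downward; lengths in m; the calibration is good to about 2 mm. A picture is of the moment at which its call begins. camera_info takes no time and is no camera call.
- bot.hand_in(): hands the job in, once; it reports no verdict.
The state is a dict: "time_s": time; "joint_positions": joint angles; "qvel": joint speeds; "tau": joint torques, N m; "position": TCP position; "tcp_rot": TCP orientation; "force": force on the tool from outside, world axes, zero at the start; "moment": the same for the moment, N m; "opening": opening from 0.0 (shut) to 1.0 (fully open).
Only numpy, scipy, OpenCV 4.12 (cv2) and the standard library are available. Lean on these libraries where they do the work, as an engineer would, in place of code of your own. Each camera call takes 0.05 s, during which the arm holds its last target.

### The job

Pick up the flared metal light trap (its square post is there to grip), tip the three steel balls kept in it into the open tray, and stand it upright again. Then carry it over the laser tube to the round bonding pad with the tongue and finish holding it there for a colleague to add the adhesive: upright, centred about 1 cm above the pad's flat top, its post over the tongue, touching nothing but your gripper and still in your grip when you stop. Do not touch the laser or the pad at any time, and leave the other things on the table where they are.

Things in the scene. Friction and masses are not known exactly. Their poses are not given: they have to be found in the camera images.
- trap: Light trap, dark steel, about 220 g, loose, upright, balls inside. Solid foot disc 56 mm across, 8 mm high; above it a flared cup, outside 48 mm across at the foot to 100 mm at the open rim, 46 mm high (wall 3 mm, leaning 34 deg outward; inner floor 11 mm up). A square post stands at one side of the rim. Origin: centre of the foot's underside; z up through the mouth; x towards the post.
- trap_post (a point): Centre of the post's top end. Post: upright, 20 x 20 mm, sides parallel to the trap's x and y, centre 59 mm from the cup's axis along +x, reaching from 24 to 110 mm above the foot's underside; grip it above the rim.
- trap_mouth (a point): Centre of the trap's open mouth, 46 mm above the foot's underside. Tipped past about 60 deg, balls roll out over the low side of the rim; 75 to 80 deg empties it.
- ball0_center (a point): Centre of a bright steel ball, 16 mm across, 17 g, one of three lying in the trap at the start.
- ball1_center (a point): Centre of the second steel ball, the same size.
- ball2_center (a point): Centre of the third steel ball, the same size.
- tray: Open grey metal hardware tray, empty, 160 mm (its x) by 130 mm (its y) by 30 mm high, walls and floor 4 mm, 0.7 kg, loose on the table. Origin: centre of its underside.
- seat: Bonding pad, black, fixed: round pillar 68 mm across, flat top 30 mm above the table, with a flat tongue 24 mm wide, 12 mm high, lying on the table and reaching 82 mm from the pillar's centre, a small steel screw near its end. Origin: centre of its underside; x along the tongue, z up. (A lower plain round stub, 48 mm across, 20 mm high, no tongue, is not the pad.)
- seat_top (a point): Centre of the bonding pad's flat top, 30 mm above the table.
- laser: Laser, fixed between the trap's side and the pad's side: level tube 360 mm long, 44 mm thick, axis 90 mm above the table, in two aluminium brackets 60 mm wide, 18 mm thick (feet 22 x 70 mm) 100 mm either side of its middle; highest points 125 mm. Origin: on the table under the tube's middle; x along the tube, z up.
- mount_a: Bystander: mirror mount on a short post, 50 mm wide, 85 mm high, loose. Origin: centre of its underside.
- mount_b: Bystander: mirror mount like the other, 75 mm high, loose. Origin: centre of its underside.
- cell: Bystander: black lens ring 38 mm across, 16 mm high, loose. Origin: centre of its underside.
- cap: Bystander: small black cylinder 22 mm across, 26 mm high, loose. Origin: centre of its underside.
- driver: Bystander: screwdriver 170 mm long lying on the table. Origin: on its underside; x along it.
- holder: Bystander: black post holder, foot 44 mm across, 50 mm high, loose. Origin: centre of its underside.

How it is judged (in metres and radians):
On the way, in this order (a step that is already met when the one before it is completed fails the run):
1. the three steel balls lie in the tray (x of ball0_center in the frame of tray between -0.078 and 0.078 m and y of ball0_center in the frame of tray between -0.063 and 0.063 m and z of ball0_center in the frame of tray between 0 and 0.03 m and x of ball1_center in the frame of tray between -0.078 and 0.078 m and y of ball1_center in the frame of tray between -0.063 and 0.063 m and z of ball1_center in the frame of tray between 0 and 0.03 m and x of ball2_center in the frame of tray between -0.078 and 0.078 m and y of ball2_center in the frame of tray between -0.063 and 0.063 m and z of ball2_center in the frame of tray between 0 and 0.03 m), for 0.2 s.
2. the trap, upright, passes over the laser tube, its foot higher than the brackets (y of trap in the frame of laser between -0.035 and 0.035 m and x of trap in the frame of laser between -0.18 and 0.18 m and height (world z) of trap above 0.125 m and angle between trap's own z axis and vertical below 0.35 rad), for 0.02 s.
At the end, for the whole second after the job is handed in: The trap is held still in the fingers, upright within 5 deg, its foot 3 to 18 mm above the pad's flat top and centred on it within 9 mm, its x axis (post) along the tongue within 8.5 deg and on the tongue's side, not touching the pad; all three balls lie in the tray (all of step 1 and horizontal distance between trap and seat_top below 0.009 m and z of trap in the frame of seat_top between 0.003 and 0.018 m and angle between trap's own z axis and vertical below 0.09 rad and angle between the x axis of trap and the x axis of seat, either way round below 0.15 rad and x of trap_post in the frame of seat above 0.03 m and contact force between trap and seat below 0.05 N and contact force between trap and the fingers above 2 N and linear speed of trap below 0.02 m/s); the arm keeps its last pose, push and grip.
It fails at once if the laser is touched (contact force between laser and anything else above 0.5 N).
It fails at once if the bonding pad is touched (contact force between seat and anything else above 0.5 N).
It fails at once if another thing on the table is shifted by more than 20 mm (distance of any of mount_a, mount_b, cell, cap, driver, holder from where it was at the start of the episode above 0.02 m).
It also fails if it takes over 58 s, if anything falls off the work surface, if the arm or the gripper's body presses on something with over 40 N, if the wrist force passes 120 N, or if a joint passes its speed limit or range.

## Working session

There is one attempt and no reset: what is moved stays moved. The work goes in short steps, Python scripts to look and compute and a tool call to move; the robot and the scene stay as the last step left them, time stands still between calls to the robot, and variables do not carry over. Pictures are saved under pics/ and viewed, and the job is handed in when it is done.

Besides the shell and the picture viewer there is one more tool, called as name(argument=value, ...), one argument or row to a line, values as JSON. carry_out: Moves the arm, as the interface text tells. Shift numbers are shares of 200 mm and turn numbers shares of pi/2 rad, none past 1 either way. Its arguments: {"type":"object","properties":{"targets":{"type":"array"},"jaw":{"type":"number"}},"required":["targets"]}

```bash
ls; mkdir -p pics
python3 - <<'E'
from rig import bot
import cv2,numpy as np
print(bot.read_state())
for n in("side","top"):
    im=bot.capture(n); cv2.imwrite(f"pics/{n}0.png",im); i=bot.camera_info(n); print(n,np.round(i["camera_matrix"],1).tolist(),np.round(i["view"],4).tolist())
E
```

```text
pics
{'time_s': 0.0, 'joint_positions': array([ 5.78967325e+01,  3.02776362e+01,  8.21553802e+01,  3.45661943e-04,
        6.76847581e+01, -1.02286986e+01]), 'qvel': array([ 0.04852225,  0.00464424, -0.02032619,  0.09175918, -0.01053647,
       -0.02479648]), 'tau': array([ 3.71800979e-04, -4.40041566e+01, -1.76591778e+01,  6.34295843e-02,
        5.80646074e-02, -1.50709484e-04]), 'position': array([0.23248868, 0.57943855, 0.24059139]), 'tcp_rot': array([[-9.28000657e-01,  3.72576941e-01, -1.09714359e-03],
       [ 3.72578372e-01,  9.27999103e-01, -1.73827345e-03],
       [ 3.70507667e-04, -2.02189087e-03, -9.99997887e-01]]), 'force': array([0.52034419, 0.95102216, 0.01931684]), 'moment': array([-0.04493148,  0.00447572,  0.06589413]), 'opening': 0.9994057365287705}
side [[496.6, 0.0, 312.8], [0.0, 496.6, 234.6], [0.0, 0.0, 1.0]] [[0.9602, -0.2793, 0.0039, -0.5424], [-0.1955, -0.6818, -0.705, 0.1814], [0.1995, 0.6762, -0.7092, 0.9311], [0.0, 0.0, 0.0, 1.0]]
top [[434.7, 0.0, 325.1], [0.0, 434.7, 236.0], [0.0, 0.0, 1.0]] [[-0.0123, -0.9999, -0.0111, 0.0212], [-0.9976, 0.013, -0.0684, 0.595], [0.0685, 0.0102, -0.9976, 0.8806], [0.0, 0.0, 0.0, 1.0]]
```

View pics/side0.png

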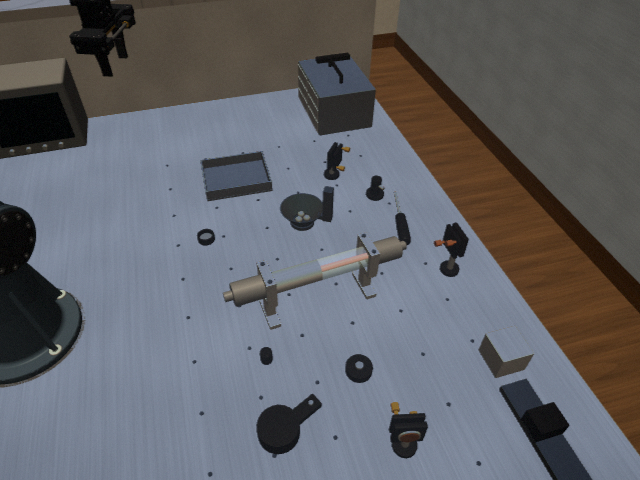

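View pics/top0.png

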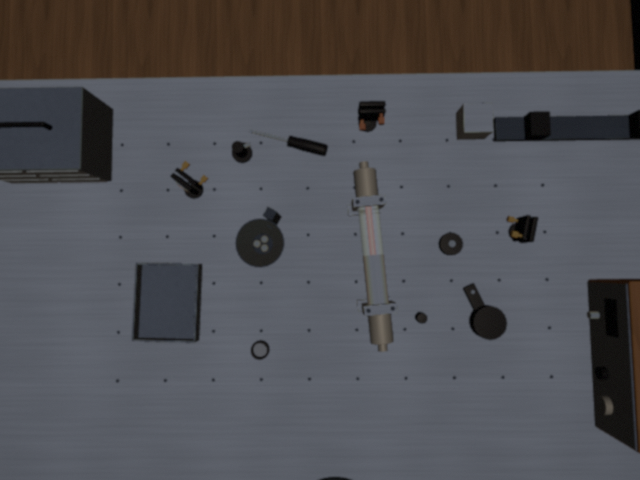

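Side view: trap cup at (302,210), its post at (328,203), tray at (237,175), laser from (225,297) to (408,245), pad at (278,428) with tongue end at (315,402). Top view: trap (260,243), post (272,214), tray (168,302), pad (488,322), screw (473,292). Next I'll measure them.

```bash
cat > h.py <<'E'
import numpy as np,cv2
from rig import bot
def ray(n,uv):
    i=bot.camera_info(n);K=np.array(i["camera_matrix"]);V=np.array(i["view"]);R=V[:3,:3]
    d=R.T@np.linalg.solve(K,[uv[0],uv[1],1.]);return -R.T@V[:3,3],d/np.linalg.norm(d)
def onz(n,uv,z):
    o,d=ray(n,uv);return o+d*(z-o[2])/d[2]
def tri(a,b):
    A=np.zeros((3,3));q=np.zeros(3)
    rs=[ray("side",a),ray("top",b)]
    for o,d in rs:
        P=np.eye(3)-np.outer(d,d);A+=P;q+=P@o
    p=np.linalg.solve(A,q);return p,[np.linalg.norm(np.cross(d,p-o)) for o,d in rs]
def proj(n,p):
    i=bot.camera_info(n);K=np.array(i["camera_matrix"]);V=np.array(i["view"])
    c=V[:3,:3]@p+V[:3,3];c=K@c;return c[:2]/c[2]
E
python3 - <<'E'
import cv2
s=cv2.imread("pics/side0.png");t=cv2.imread("pics/top0.png")
def crop(im,x,y,w,h,k,n):
    c=cv2.resize(im[y:y+h,x:x+w],None,fx=k,fy=k,interpolation=cv2.INTER_CUBIC)
    c=cv2.convertScaleAbs(c,alpha=1.8,beta=20); cv2.imwrite(n,c)
crop(t,120,190,200,150,4,"pics/c_t1.png")
crop(t,340,150,200,150,4,"pics/c_t2a.png")
crop(t,340,230,200,150,4,"pics/c_t2.png")
crop(s,190,140,200,150,4,"pics/c_s1.png")
crop(s,220,340,200,130,4,"pics/c_s2.png")
E
```

```text
(no output)
```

View pics/c_t1.png

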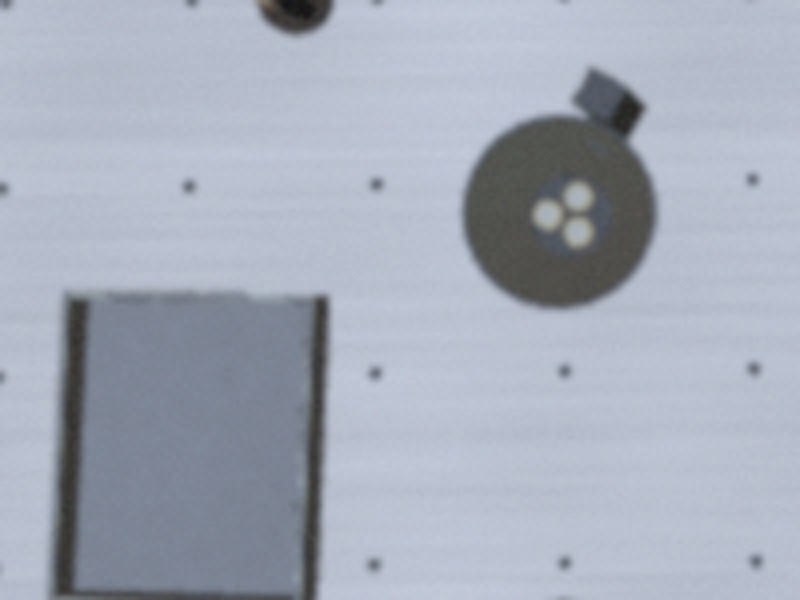

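View pics/c_t2.png

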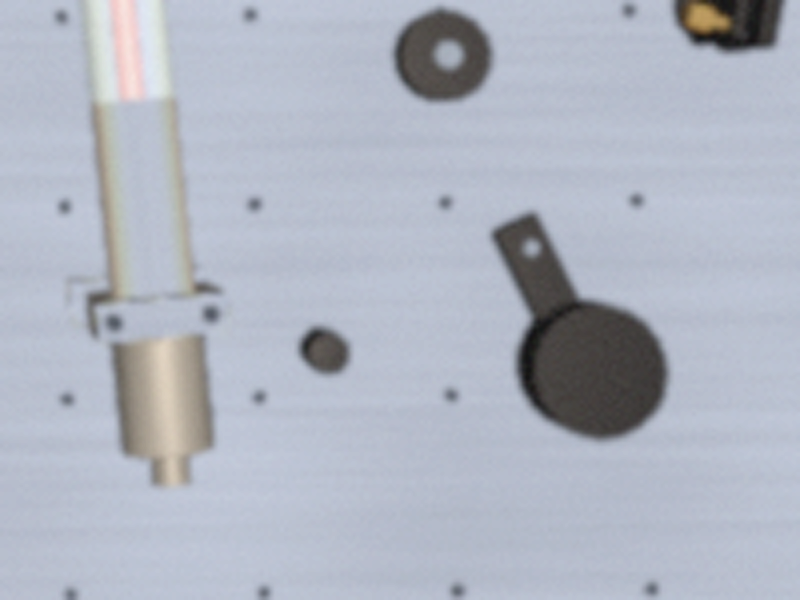

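View pics/c_s1.png

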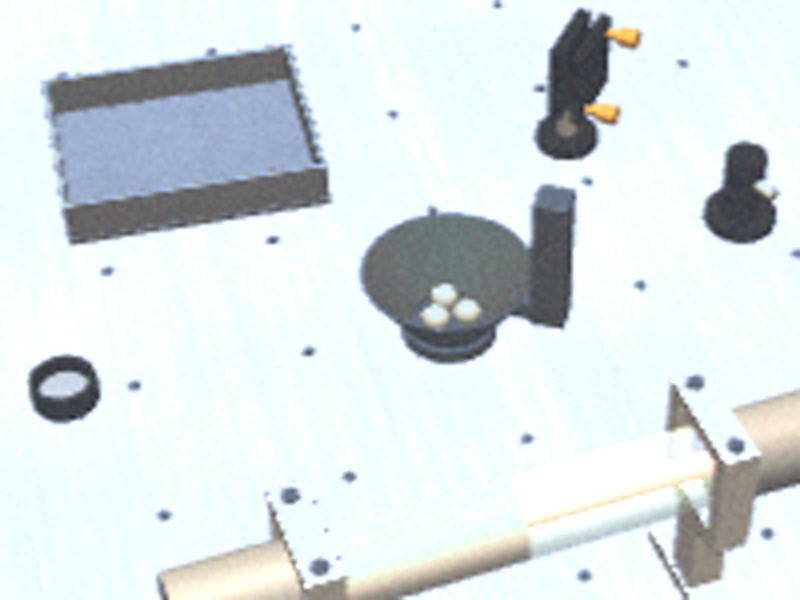

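View pics/c_s2.png

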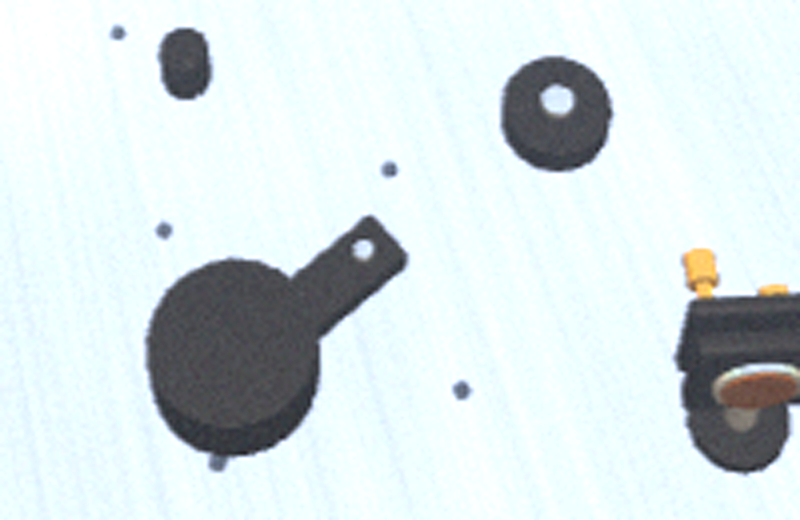

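```bash
cat > m.py <<'E'
from h import *
s=cv2.imread("pics/side0.png");t=cv2.imread("pics/top0.png")
U=lambda x0,y0,x,y:(x0+(x+.5)/4-.5,y0+(y+.5)/4-.5)
def circ(P):
    from scipy.optimize import least_squares
    f=lambda q:np.hypot(P[:,0]-q[0],P[:,1]-q[1])-q[2]
    r=least_squares(f,[*P.mean(0),.04],loss="soft_l1",f_scale=.001);return r.x,np.abs(r.fun)
def fit(n,pts,z):
    P=np.array([onz(n,p,z)[:2] for p in pts]);q,e=circ(P);print(n,"circle",q.round(4),"med",np.median(e).round(4));return q
# hand-picked crop points, in crop pixels
fit("top",[U(120,190,*p) for p in [(463,212),(470,170),(495,137),(560,114),(657,212),(645,258),(610,295),(560,308),(512,295),(475,258)]],.046)
fit("top",[U(340,230,*p) for p in [(666,372),(655,330),(630,310),(600,302),(565,307),(660,400),(640,425),(600,437),(565,428),(540,405)]],.030)
fit("side",[U(220,340,*p) for p in [(233,259),(190,272),(155,315),(150,360),(172,410),(283,280),(318,340),(310,390),(280,420),(233,432)]],.030)
fit("side",[U(190,140,*p) for p in [(362,268),(372,240),(400,220),(440,213),(485,220),(520,240),(365,290),(385,315)]],.046)
pt=[U(120,190,*p) for p in [(592,68),(573,97),(606,117),(622,88)]]
print("post top, top view",onz("top",np.mean(pt,0),.11).round(4))
pe=[U(190,140,*p) for p in [(540,186),(533,208),(569,214),(575,190)]]
print("post top, side view",onz("side",np.mean(pe,0),.11).round(4))
print("corners",[onz("side",p,.11).round(4)[:2].tolist() for p in pe],[onz("top",p,.11).round(4)[:2].tolist() for p in pt])
print("tri",tri(np.mean(pe,0),np.mean(pt,0)))
sc_t=U(340,230,531,247);sc_s=U(220,340,363,249)
print("screw",onz("top",sc_t,.013),onz("side",sc_s,.013))
te=[U(340,230,*p) for p in [(492,233),(537,213)]];print("tongue end",[onz("top",p,.012).round(4) for p in te])
te=[U(220,340,*p) for p in [(370,215),(407,255)]];print("tongue end",[onz("side",p,.012).round(4) for p in te])
# tray rim corners
print("tray side",[onz("side",U(190,140,*p),.03).round(4)[:2].tolist() for p in [(45,83),(288,47),(328,170),(66,206)]])
print("tray top",[onz("top",p,.03).round(4)[:2].tolist() for p in [U(120,190,66,292),U(120,190,328,296)]+[(133,340),(199,340)]])
# laser ends: small stubs centres on axis z=.09
print("laser top",onz("top",(363.5,162),.09),onz("top",(382.5,351),.09))
print("laser side",onz("side",(225,297),.09),onz("side",(408,245),.09))
for n,a,b in[("mount_b?",(193,185),.04),("holder",(241,151),.05),("driver",(307,145),.01),("cell",(260,350),.01),("cap",(421,317),.02),("mount",(372,113),.05),("stub",(451,244),.02),("mount2",(525,229),.05)]: print(n,onz("top",a,b).round(3))
E
python3 m.py
```

```text
top circle [0.5829 0.1455 0.0492] med 0.0003
top circle [ 0.4169 -0.3148  0.0343] med 0.0003
side circle [ 0.4149 -0.3216  0.034 ] med 0.001
side circle [0.579  0.1431 0.0484] med 0.0009
post top, top view [0.6342 0.1171 0.11  ]
post top, side view [0.631  0.1116 0.11  ]
corners [[0.627, 0.1244], [0.6181, 0.1081], [0.6349, 0.0982], [0.644, 0.1161]] [[0.6458, 0.12], [0.6322, 0.1289], [0.6226, 0.1135], [0.6362, 0.1059]]
tri (array([0.6340821 , 0.11808256, 0.10419191]), [np.float64(0.0008572721206066522), np.float64(0.0008572721206065291)])
screw [ 0.4772537  -0.28888914  0.013     ] [ 0.47639404 -0.28976481  0.013     ]
tongue end [array([ 0.4846, -0.2694,  0.012 ]), array([ 0.4946, -0.2929,  0.012 ])]
tongue end [array([ 0.4835, -0.2756,  0.012 ]), array([ 0.4933, -0.2968,  0.012 ])]
tray side [[0.3861, 0.3997], [0.5419, 0.3954], [0.5388, 0.2659], [0.3827, 0.2757]]
tray top [[0.5449, 0.402], [0.5412, 0.2672], [0.3883, 0.4056], [0.3869, 0.2714]]
laser top [ 0.73290132 -0.06306615  0.09      ] [ 0.37288751 -0.09208977  0.09      ]
laser side [ 0.37506525 -0.09634206  0.09      ] [ 0.73792398 -0.0685218   0.09      ]
mount_b? [0.702 0.283 0.04 ]
holder [0.769 0.182 0.05 ]
driver [0.791 0.05  0.01 ]
cell [0.362 0.151 0.01 ]
cap [ 0.427 -0.18   0.02 ]
mount [ 0.844 -0.086  0.05 ]
stub [ 0.575 -0.246  0.02 ]
mount2 [ 0.602 -0.386  0.05 ]
```

```bash
cat >> h.py <<'E'
from scipy.spatial.transform import Rotation as Ro
def down(yaw,tilt=0.):
    """tool y along heading yaw (deg), tool z down; tilt swings z from down towards +y heading"""
    a=np.radians(yaw);r=np.array([np.cos(a),np.sin(a),0]);z=np.array([0,0,-1.]);u=-z
    t=np.radians(tilt);Z=np.cos(t)*z+np.sin(t)*r;Y=np.cos(t)*r+np.sin(t)*u
    return np.column_stack([np.cross(Y,Z),Y,Z])
def go(p,R):
    s=bot.read_state();C=np.array(s["tcp_rot"]);d=C.T@(np.array(p)-s["position"])/.2
    w=Ro.from_matrix(C.T@R).as_rotvec()/(np.pi/2)
    print("t",round(s["time_s"],2),"J",np.round(s["joint_positions"],1),"TCP",np.round(s["position"],4),"F",np.round(s["force"],2),"open",round(s["opening"],3))
    print("row",np.round(d,3).tolist(),np.round(w,3).tolist())
E
python3 - <<'E'
from h import *
go([.633,.1145,.2],down(-30.5)); print(down(68.1).round(3).tolist())
go([.44,.37,.24],down(10))
E
```

```text
t 0.1 J [ 57.9  30.3  82.2  -0.   67.7 -10.2] TCP [0.2325 0.5795 0.2406] F [-0.5  -0.05  0.98] open 1.0
row [-2.725, -1.411, 0.205] [-0.001, 0.001, 1.096]
[[-0.928, 0.373, 0.0], [0.373, 0.928, 0.0], [0.0, 0.0, -1.0]]
t 0.1 J [ 57.9  30.3  82.2  -0.   67.7 -10.2] TCP [0.2325 0.5795 0.2406] F [-0.5  -0.05  0.98] open 1.0
row [-1.353, -0.585, 0.004] [-0.001, 0.0, 0.646]
```

carry_out(
  targets=[
    [-0.3,-0.15,0,0,0,0.11],
    [-0.6,-0.3,0,0,0,0.22],
    [-0.9,-0.45,0,0,0,0.33],
    [-1,-0.52,0,0,0,0.44],
    [-1,-0.52,0,0,0,0.5],
  ],
  jaw=1,
)

```text
time_s: 0.72
position: [0.3811, 0.4059, 0.2404]
tcp_rot: [[-0.385, 0.923, -0.002], [0.923, 0.385, -0.003], [-0.002, -0.002, -1.0]]
force: [-0.6, -0.0, -0.2]
opening: 0.999
```

```bash
python3 -c "
from h import *
go([.633,.1145,.2],down(-30.5))"
```

```text
t 0.72 J [35.3 25.1 91.9 -0.1 63.1 12.7] TCP [0.3811 0.4059 0.2404] F [-0.55 -0.01 -0.18] open 0.999
row [-1.829, 0.601, 0.204] [-0.001, 0.002, 0.591]
```

carry_out(
  targets=[
    [-0.3,0.1,0,0,0,0.1],
    [-0.6,0.2,0,0,0,0.2],
    [-0.9,0.3,0,0,0,0.3],
    [-1,0.35,0,0,0,0.4],
    [-1,0.35,0,0,0,0.5],
    [-1,0.35,0,0,0,0.59],
  ],
)

```text
time_s: 1.48
position: [0.5228, 0.2475, 0.24]
tcp_rot: [[0.512, 0.859, -0.003], [0.859, -0.512, -0.003], [-0.004, -0.001, -1.0]]
force: [0.5, -1.0, -0.6]
opening: 1.0
```

```bash
python3 -c "
from h import *
go([.633,.1145,.2],down(-30.5))"
```

```text
t 1.48 J [14.3 26.8 88.9 -0.1 64.5 45.2] TCP [0.5228 0.2475 0.24  ] F [ 0.48 -0.97 -0.59] open 1.0
row [-0.288, 0.814, 0.2] [-0.001, 0.003, -0.003]
```

carry_out(
  targets=[
    [-0.1,0.28,0.07,0,0,0],
    [-0.2,0.56,0.14,0,0,0],
    [-0.288,0.814,0.2,0,0,0],
    [-0.288,0.814,0.2,0,0,0],
    [-0.288,0.814,0.2,0,0,0],
  ],
)

```text
time_s: 2.1
position: [0.6322, 0.1146, 0.1994]
tcp_rot: [[0.513, 0.859, -0.005], [0.859, -0.513, -0.003], [-0.005, -0.003, -1.0]]
force: [0.2, -0.3, 0.2]
opening: 0.997
```

Run:
```python
from h import *
go([.633,.1145,.08],down(-30.5))
for n in("side","top"):
    im=bot.capture(n); cv2.imwrite(f"pics/{n}1.png",im)
s=cv2.imread("pics/side1.png")[100:250,220:420];t=cv2.imread("pics/top1.png")[150:300,180:380]
cv2.imwrite("pics/c1.png",cv2.convertScaleAbs(cv2.resize(np.hstack([s,t]),None,fx=2,fy=2,interpolation=cv2.INTER_CUBIC),alpha=1.7,beta=10))
```

```text
t 2.1 J [ 0.4 34.4 81.5 -0.2 64.4 31.3] TCP [0.6322 0.1146 0.1994] F [ 0.22 -0.32  0.22] open 0.997
row [0.004, 0.006, 0.597] [-0.002, 0.003, -0.004]
```

View pics/c1.png

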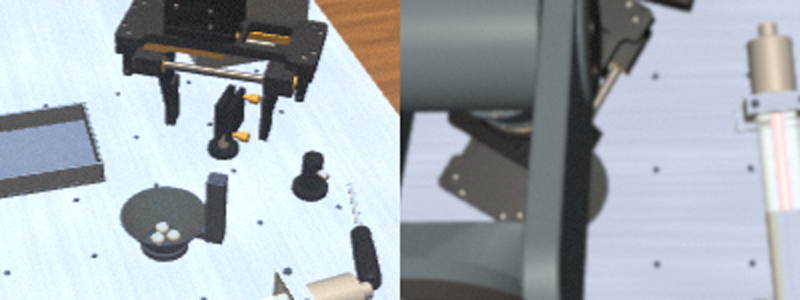

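The side view shows the gripper open above the trap, with fingertips near full-image pixels (306,161) and (353,168). The post stands free below them at (328,190). I'll check this against the projected fingertip midpoint.

Run:
```python
from h import *
s=bot.read_state();R=s["tcp_rot"];p=s["position"]
tip=p+R[:,2]*.019
for q in(tip,tip+R[:,1]*.0435,tip-R[:,1]*.0435,tip+R[:,1]*.0585,tip-R[:,1]*.0585): print(proj("side",q).round(1))
# posts measured top corner project
c=np.array([.582,.1445,0]);
for a in(-30.5,):
  d=np.array([np.cos(np.radians(a)),np.sin(np.radians(a)),0]);print(proj("side",c+d*.059+[0,0,.11]),proj("top",c+d*.059+[0,0,.11]))
# kin fit
```

```text
[328.9 161.2]
[350.  164.6]
[308.2 157.9]
[357.3 165.7]
[301.1 156.7]
[328.59925413 188.50008733] [270.52818234 213.45196239]
```

carry_out(
  targets=[
    [0,0,0.2,0,0,0],
    [0.004,0,0.4,0,0,0],
    [0.004,0.005,0.5,0,0,0],
    [0.004,0.005,0.59,0,0,0],
    [0.004,0.005,0.59,0,0,0],
    [0.004,0.005,0.59,0,0,0],
  ],
)

```text
time_s: 2.95
position: [0.6337, 0.1157, 0.0832]
tcp_rot: [[0.511, 0.86, -0.002], [0.86, -0.511, -0.003], [-0.003, -0.0, -1.0]]
force: [-0.0, 0.3, 0.9]
opening: 1.002
```

Run:
```python
from h import *
go([.633,.1145,.08],down(-30.5))
im=bot.capture("side"); cv2.imwrite("pics/side2.png",im)
cv2.imwrite("pics/c2.png",cv2.convertScaleAbs(cv2.resize(im[130:260,240:420],None,fx=4,fy=4,interpolation=cv2.INTER_CUBIC),alpha=1.7,beta=10))
```

```text
t 2.95 J [ 0.5 43.  85.7 -0.2 51.3 31.3] TCP [0.6337 0.1157 0.0832] F [-0.01  0.31  0.85] open 1.002
row [-0.007, -0.0, 0.016] [-0.0, 0.002, -0.002]
```

View pics/c2.png

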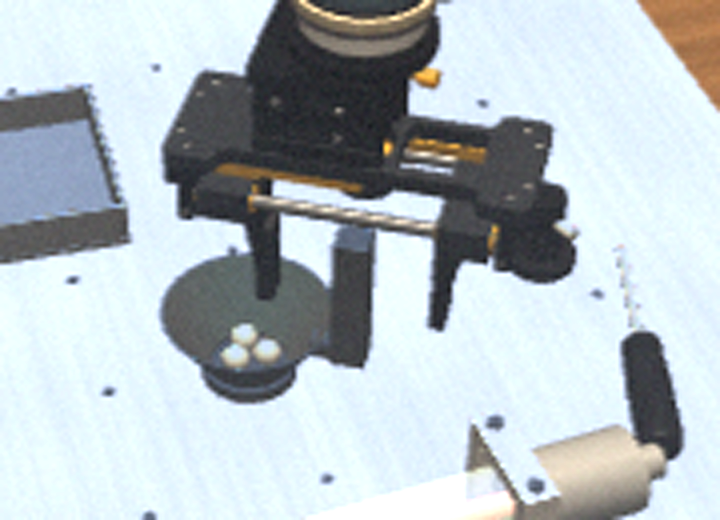

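The post, at crop (352,295), sits midway between the fingertips at (265,285) and (437,315). Closing the jaws.

carry_out(
  targets=[
    [0,0,0.012,0,0,0],
    [0,0,0.012,0,0,0],
    [0,0,0.012,0,0,0],
    [0,0,0.012,0,0,0],
    [0,0,0.012,0,0,0],
    [0,0,0.012,0,0,0],
    [0,0,0.012,0,0,0],
    [0,0,0.012,0,0,0],
  ],
  jaw=-1,
)

```text
time_s: 4.0
position: [0.6332, 0.1156, 0.0811]
tcp_rot: [[0.511, 0.86, -0.003], [0.86, -0.511, -0.003], [-0.004, -0.001, -1.0]]
force: [-0.5, 0.6, 1.7]
opening: 0.23
```

Run:
```python
from h import *
go([.633,.1145,.24],down(-30.5))
```

```text
t 4.0 J [ 0.5 43.2 85.8 -0.2 51.1 31.3] TCP [0.6332 0.1156 0.0811] F [-0.53  0.58  1.74] open 0.23
row [-0.009, 0.001, -0.794] [-0.001, 0.002, -0.002]
```

Opening is 0.23 × 87 = 20 mm, which matches the post. Now I'll lift gently.

carry_out(
  targets=[
    [0,0,-0.05,0,0,0],
    [0,0,-0.15,0,0,0],
    [0,0,-0.27,0,0,0],
    [0,0,-0.4,0,0,0],
    [0,0,-0.53,0,0,0],
    [0,0,-0.65,0,0,0],
    [0,0,-0.74,0,0,0],
    [0,0,-0.8,0,0,0],
    [0,0,-0.82,0,0,0],
    [0,0,-0.82,0,0,0],
  ],
)

```text
time_s: 5.25
position: [0.6334, 0.1161, 0.2447]
tcp_rot: [[0.511, 0.86, -0.004], [0.86, -0.511, -0.003], [-0.004, -0.002, -1.0]]
force: [1.1, -0.5, -2.4]
opening: 0.228
```

Run:
```python
from h import *
go([.633,.1145,.24],down(-30.5))
im=bot.capture("side"); cv2.imwrite("pics/side3.png",im)
cv2.imwrite("pics/c3.png",cv2.convertScaleAbs(cv2.resize(im[100:230,240:420],None,fx=4,fy=4,interpolation=cv2.INTER_CUBIC),alpha=1.7,beta=10))
# kinematic fit
from scipy.optimize import least_squares
D=[([57.897,30.278,82.155,67.685],(.2325,.5795,.2406)),([35.3,25.1,91.9,63.1],(.3811,.4059,.2404)),([14.3,26.8,88.9,64.5],(.5228,.2475,.24)),([.4,34.4,81.5,64.4],(.6322,.1146,.1994)),([.5,43,85.7,51.3],(.6337,.1157,.0832)),([.5,43.2,85.8,51.1],(.6332,.1156,.0811))]
s=bot.read_state();j=s["joint_positions"];D.append(([j[0],j[1],j[2],j[4]],s["position"]))
def f(x):
    a,h,L2,L3,o=x;e=[]
    for q,p in D:
        R=np.sqrt(p[0]**2+p[1]**2-.11**2);q2,q3=np.radians(q[1]),np.radians(q[1]+q[2])
        e+=[a+L2*np.sin(q2)+L3*np.sin(q3+o)-R,h+L2*np.cos(q2)+L3*np.cos(q3+o)-p[2]]
    return np.array(e)
r=least_squares(f,[0,.3,.4,.4,0]);print(r.x.round(4),np.abs(r.fun).max(),"h here includes -L6")
```

```text
t 5.25 J [ 0.5 31.6 78.8 -0.2 69.8 31.3] TCP [0.6334 0.1161 0.2447] F [ 1.08 -0.49 -2.35] open 0.228
row [-0.008, 0.002, 0.023] [-0.001, 0.003, -0.002]
[-0.002  -0.0125  0.5859  0.4082  0.2763] 0.0006837626997130419 h here includes -L6
```

View pics/c3.png

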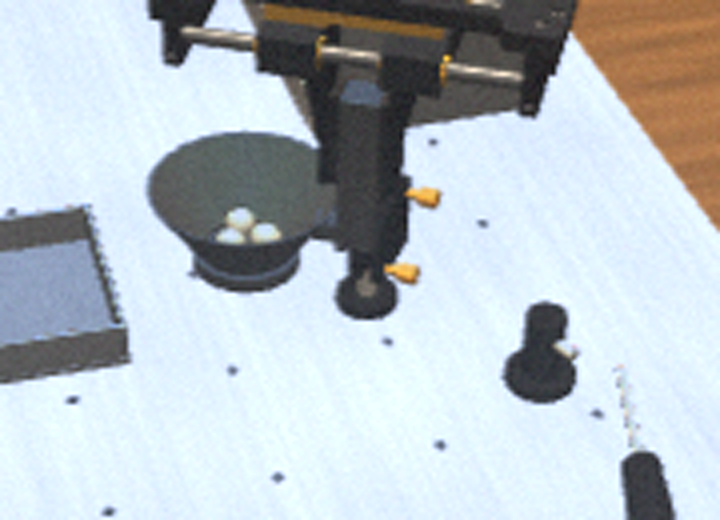

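```bash
cat > kin.py <<'E'
from h import *
from scipy.optimize import least_squares
L6=.29
def rz(a):return Ro.from_euler('z',a,degrees=True).as_matrix()
def ry(a):return Ro.from_euler('y',a,degrees=True).as_matrix()
def fk(q):
    q1,q2,q3,q4,q5,q6=q
    p=rz(q1)@(np.array([-.002,.11,-.0125+L6])+ry(q2)@[0,0,.5859]+ry(q2+q3)@[.4082*np.sin(.2763),0,.4082*np.cos(.2763)])
    W=rz(q1)@ry(q2+q3)@rz(S4*q4)@ry(q5)@rz(S6*q6)
    R=W@M;return p+R[:,2]*L6,R
S4,S6=1,1
M=np.eye(3)
E
python3 - <<'E'
import kin;from kin import *
s=bot.read_state();j=np.array(s["joint_positions"])
kin.M=np.eye(3);p,R=fk(j);print("M",(R.T@s["tcp_rot"]).round(2).tolist())
kin.M=np.round(R.T@s["tcp_rot"]);
p,R=fk(j);print(p,s["position"]);print((R.T@s["tcp_rot"]).round(3).tolist())
j0=[57.897,30.224,82.088,0,67.689,-10.227];print(fk(j0)[1].round(3).tolist())
q=j.copy()
def ik(p,R,q):
    f=lambda x:np.r_[(fk(x)[0]-p)*5,(fk(x)[1]-R).ravel()]
    r=least_squares(f,q);return r.x,np.abs(r.fun).max()
for L in(.25,.29,.34):
  kin.L6=L;q=j.copy();print("L6",L)
  for P,yaw,t in[((.6,.2,.245),0,0),((.5,.3,.245),45,0),((.464,.365,.245),90,0),((.464,.365,.185),90,0),((.464,.365,.185),90,20),((.464,.365,.185),90,40),((.464,.365,.185),90,60),((.464,.365,.185),90,80)]:
    q,e=ik(np.array(P),down(yaw,t),q);print(P,yaw,t,q.round(0),e.round(4))
E
```

```text
M [[0.0, -1.0, -0.0], [1.0, 0.0, 0.0], [-0.0, -0.0, 1.0]]
[0.63207061 0.1150429  0.2445252 ] [0.63326498 0.11606354 0.24433649]
[[1.0, 0.0, 0.0], [-0.0, 1.0, 0.0], [-0.0, -0.0, 1.0]]
[[-0.928, 0.373, -0.0], [0.373, 0.928, -0.0], [0.0, -0.0, -1.0]]
L6 0.25
(0.6, 0.2, 0.245) 0 0 [ 8. 31. 81.  0. 69.  8.] 0.0
(0.5, 0.3, 0.245) 45 0 [ 20.  27.  88.  -0.  65. -25.] 0.0
(0.464, 0.365, 0.245) 90 0 [ 27.  27.  87.  -0.  66. -63.] 0.0
(0.464, 0.365, 0.185) 90 0 [ 27.  32.  90.  -0.  58. -63.] 0.0
(0.464, 0.365, 0.185) 90 20 [ 19.  30.  98.  26.  49. -87.] 0.0
(0.464, 0.365, 0.185) 90 40 [  11.   31.  105.   55.   50. -118.] 0.0
(0.464, 0.365, 0.185) 90 60 [   5.   38.  110.   76.   63. -143.] 0.0
(0.464, 0.365, 0.185) 90 80 [   1.   47.  112.   87.   80. -159.] 0.0
L6 0.29
(0.6, 0.2, 0.245) 0 0 [ 8. 31. 81.  0. 69.  8.] 0.0
(0.5, 0.3, 0.245) 45 0 [ 20.  27.  88.  -0.  65. -25.] 0.0
(0.464, 0.365, 0.245) 90 0 [ 27.  27.  87.   0.  66. -63.] 0.0
(0.464, 0.365, 0.185) 90 0 [ 27.  32.  90.   0.  58. -63.] 0.0
(0.464, 0.365, 0.185) 90 20 [ 18.  29.  99.  26.  48. -89.] 0.0
(0.464, 0.365, 0.185) 90 40 [   8.   32.  107.   55.   51. -122.] 0.0
(0.464, 0.365, 0.185) 90 60 [   0.   40.  111.   75.   64. -147.] 0.0
(0.464, 0.365, 0.185) 90 80 [  -4.   51.  113.   84.   81. -164.] 0.0
L6 0.34
(0.6, 0.2, 0.245) 0 0 [ 8. 31. 81.  0. 69.  8.] 0.0
(0.5, 0.3, 0.245) 45 0 [ 20.  27.  88.   0.  65. -25.] 0.0
(0.464, 0.365, 0.245) 90 0 [ 27.  27.  87.  -0.  66. -63.] 0.0
(0.464, 0.365, 0.185) 90 0 [ 27.  32.  90.  -0.  58. -63.] 0.0
(0.464, 0.365, 0.185) 90 20 [ 16.  29. 100.  26.  48. -91.] 0.0
(0.464, 0.365, 0.185) 90 40 [   4.   33.  108.   55.   51. -126.] 0.0
(0.464, 0.365, 0.185) 90 60 [  -5.   43.  113.   72.   65. -153.] 0.0
(0.464, 0.365, 0.185) 90 80 [ -10.   57.  113.   78.   82. -169.] 0.0
```

Run:
```python
import kin;from kin import *
j=np.array(bot.read_state()["joint_positions"]);kin.M=np.array([[0,-1,0],[1,0,0],[0,0,1.]])
def ik(p,R,q):
    f=lambda x:np.r_[(fk(x)[0]-p)*5,(fk(x)[1]-R).ravel()]
    r=least_squares(f,q);return r.x,np.abs(r.fun).max()
for L in(.25,.34):
 for H in(45,60,75):
  kin.L6=L;q=j.copy();print("L6",L,"H",H);h=np.array([np.cos(np.radians(H)),np.sin(np.radians(H)),0])
  for t in(0,20,40,60,78):
    q,e=ik(np.array([.464,.335,.19])+.03*h,down(H,t),q);print(t,q.round(0),e.round(4))
```

```text
L6 0.25 H 45
0 [ 26.  32.  88.  -0.  60. -19.] 0.0
20 [ 23.  28. 101.  14.  34. -33.] 0.0
40 [  19.   28.  113.   83.   17. -104.] 0.0
60 [  15.   34.  124.  140.   42. -164.] 0.0
78 [  13.   46.  129.  147.   74. -177.] 0.0
L6 0.25 H 60
0 [ 26.  32.  89.  -0.  60. -34.] 0.0
20 [ 21.  28. 101.  21.  38. -54.] 0.0
40 [  15.   28.  112.   72.   28. -107.] 0.0
60 [   9.   35.  121.  114.   47. -154.] 0.0
78 [   6.   46.  125.  124.   73. -172.] 0.0
L6 0.25 H 75
0 [ 27.  32.  89.   0.  59. -48.] 0.0
20 [ 20.  28.  99.  24.  43. -71.] 0.0
40 [  13.   29.  109.   63.   40. -112.] 0.0
60 [   6.   36.  116.   92.   54. -147.] 0.0
78 [   2.   45.  119.  104.   74. -164.] 0.0
L6 0.34 H 45
0 [ 26.  32.  88.  -0.  60. -19.] 0.0
20 [ 21.  26. 106.  16.  31. -36.] 0.0
40 [  15.   28.  122.  107.   20. -132.] 0.0
60 [   8.   43.  136.  142.   59. -179.] 0.0
78 [   3.   67.  141.  138.   99. -199.] 0.0
L6 0.34 H 60
0 [ 26.  32.  89.  -0.  60. -34.] 0.0
20 [ 19.  27. 105.  23.  36. -58.] 0.0
40 [   9.   29.  119.   83.   30. -125.] 0.0
60 [  -1.   42.  131.  115.   57. -172.] 0.0
78 [  -7.   61.  134.  115.   84. -194.] 0.0
L6 0.34 H 75
0 [ 27.  32.  89.   0.  59. -48.] 0.0
20 [ 17.  27. 103.  26.  42. -76.] 0.0
40 [   6.   30.  114.   67.   41. -124.] 0.0
60 [  -4.   41.  122.   91.   58. -161.] 0.0
78 [ -10.   56.  124.   95.   78. -180.] 0.0
```

```bash
cat >> kin.py <<'E'
M=np.array([[0,-1,0],[1,0,0],[0,0,1.]])
def tip(yaw,H,t):
    h=np.array([np.cos(np.radians(H)),np.sin(np.radians(H)),0]);k=np.cross(h,[0,0,1.])
    return Ro.from_rotvec(k*np.radians(t)).as_matrix()@down(yaw)
def rim(yaw,H,t):
    "low rim and cup foot low edge, relative to TCP, world"
    T=tip(yaw,H,t);D=down(yaw)
    h=np.array([np.cos(np.radians(H)),np.sin(np.radians(H)),0])
    c=-.059*D[:,1]
    B=T@D.T
    return B@(c-.05*h+[0,0,-.035]),B@(c-.028*h+[0,0,-.081])
def ik(p,R,q):
    f=lambda x:np.r_[(fk(x)[0]-p)*5,(fk(x)[1]-R).ravel()]
    r=least_squares(f,q);return r.x,np.abs(r.fun).max()
E
python3 - <<'E'
import kin;from kin import *
j=np.array(bot.read_state()["joint_positions"])
for L in(.25,.34):
 for H,yaw in((90,50),(90,30),(105,60)):
  kin.L6=L;q=j.copy();r,f=rim(yaw,H,70);print("L6",L,"H",H,yaw,"rim",r.round(3),f.round(3))
  P=np.array([.464,.362,0])-[r[0],r[1],0]+[0,0,.19]
  for t in(0,20,40,60,78):
    q,e=ik(P,tip(yaw,H,t),q);print(t,P.round(3),q.round(0),e.round(4))
E
```

```text
L6 0.25 H 90 50 rim [-0.038  0.    -0.101] [-0.038  0.051 -0.096]
0 [0.502 0.362 0.19 ] [ 26.  33.  86.  -0.  61. -24.] 0.0
20 [0.502 0.362 0.19 ] [ 18.  31.  93.  24.  52. -47.] 0.0
40 [0.502 0.362 0.19 ] [ 10.  33. 100.  52.  53. -75.] 0.0
60 [0.502 0.362 0.19 ] [  4.  39. 104.  74.  64. -98.] 0.0
78 [0.502 0.362 0.19 ] [   1.   46.  106.   85.   79. -112.] 0.0
L6 0.25 H 90 30 rim [-0.051  0.006 -0.087] [-0.051  0.056 -0.082]
0 [0.515 0.356 0.19 ] [25. 34. 85. -0. 62. -5.] 0.0
20 [0.515 0.356 0.19 ] [ 17.  32.  92.  24.  53. -27.] 0.0
40 [0.515 0.356 0.19 ] [  9.  33.  98.  52.  54. -55.] 0.0
60 [0.515 0.356 0.19 ] [  3.  39. 103.  73.  65. -77.] 0.0
78 [0.515 0.356 0.19 ] [  0.  47. 105.  84.  79. -91.] 0.0
L6 0.25 H 105 60 rim [-0.041 -0.009 -0.098] [-0.054  0.04  -0.093]
0 [0.505 0.371 0.19 ] [ 26.  34.  85.  -0.  62. -34.] 0.0
20 [0.505 0.371 0.19 ] [ 18.  33.  89.  24.  59. -54.] 0.0
40 [0.505 0.371 0.19 ] [ 11.  36.  93.  46.  64. -75.] 0.0
60 [0.505 0.371 0.19 ] [  5.  41.  95.  62.  75. -91.] 0.0
78 [0.505 0.371 0.19 ] [   3.   48.   96.   73.   87. -100.] 0.0
L6 0.34 H 90 
[... 385 characters left out ...]
1  0.006 -0.087] [-0.051  0.056 -0.082]
0 [0.515 0.356 0.19 ] [25. 34. 85. -0. 62. -5.] 0.0
20 [0.515 0.356 0.19 ] [ 14.  31.  94.  25.  52. -31.] 0.0
40 [0.515 0.356 0.19 ] [  3.  34. 102.  52.  55. -62.] 0.0
60 [0.515 0.356 0.19 ] [ -5.  43. 106.  69.  67. -86.] 0.0
78 [0.515 0.356 0.19 ] [ -10.   54.  106.   77.   82. -100.] 0.0
L6 0.34 H 105 60 rim [-0.041 -0.009 -0.098] [-0.054  0.04  -0.093]
0 [0.505 0.371 0.19 ] [ 26.  34.  85.  -0.  62. -34.] 0.0
20 [0.505 0.371 0.19 ] [ 15.  33.  90.  24.  59. -58.] 0.0
40 [0.505 0.371 0.19 ] [  5.  37.  94.  44.  65. -80.] 0.0
60 [0.505 0.371 0.19 ] [ -2.  46.  95.  58.  77. -97.] 0.0
78 [0.505 0.371 0.19 ] [  -6.   56.   94.   66.   90. -107.] 0.0
```

Run:
```python
from kin import *
go([.56,.255,.235],down(15));go([.502,.362,.2],down(50))
```

```text
t 5.3 J [ 0.5 31.6 78.8 -0.2 69.8 31.3] TCP [0.6333 0.1161 0.2443] F [ 0.28 -0.83 -3.24] open 0.225
row [0.41, -0.67, 0.046] [-0.003, 0.002, -0.508]
t 5.3 J [ 0.5 31.6 78.8 -0.2 69.8 31.3] TCP [0.6333 0.1161 0.2443] F [ 0.28 -0.83 -3.24] open 0.225
row [0.723, -1.192, 0.221] [-0.003, 0.001, -0.897]
```

Carrying gently: accelerate, cruise, then decelerate.

carry_out(
  targets=[
    [0.02,-0.03,0,0,0,-0.02],
    [0.05,-0.08,0,0,0,-0.06],
    [0.1,-0.16,0,0,0,-0.12],
    [0.16,-0.26,0,0,0,-0.19],
    [0.22,-0.36,0,0,0,-0.27],
    [0.28,-0.46,0.02,0,0,-0.35],
    [0.34,-0.56,0.04,0,0,-0.43],
    [0.4,-0.66,0.06,0,0,-0.51],
    [0.46,-0.76,0.08,0,0,-0.59],
    [0.51,-0.85,0.1,0,0,-0.66],
    [0.55,-0.92,0.12,0,0,-0.73],
    [0.58,-0.96,0.14,0,0,-0.79],
    [0.6,-0.99,0.15,0,0,-0.84],
    [0.6,-1,0.15,0,0,-0.88],
    [0.6,-1,0.15,0,0,-0.897],
    [0.6,-1,0.15,0,0,-0.897],
  ],
)

```text
time_s: 7.3
position: [0.5222, 0.3214, 0.214]
tcp_rot: [[-0.766, 0.643, -0.005], [0.643, 0.766, -0.003], [0.002, -0.005, -1.0]]
force: [0.3, 0.7, -2.3]
opening: 0.23
```

Run:
```python
from kin import *
go([.502,.362,.172],down(50))
```

```text
t 7.3 J [ 21.2  31.2  85.2  -0.   63.9 -28.8] TCP [0.5222 0.3214 0.214 ] F [ 0.27  0.67 -2.33] open 0.23
row [0.208, 0.092, 0.21] [-0.003, -0.001, 0.0]
```

carry_out(
  targets=[
    [0.02,0.01,0.02,0,0,0],
    [0.06,0.03,0.06,0,0,0],
    [0.11,0.05,0.11,0,0,0],
    [0.16,0.07,0.16,0,0,0],
    [0.19,0.085,0.19,0,0,0],
    [0.208,0.092,0.21,0,0,0],
    [0.208,0.092,0.21,0,0,0],
  ],
)

```text
time_s: 8.18
position: [0.5017, 0.3623, 0.1716]
tcp_rot: [[-0.766, 0.642, -0.005], [0.642, 0.766, -0.003], [0.002, -0.006, -1.0]]
force: [-0.1, 0.1, -2.0]
opening: 0.228
```

Run:
```python
from kin import *
for t in (30,55,65,78): go([.502,.362,.172],tip(50,90,t))
im=bot.capture("side"); cv2.imwrite("pics/side4.png",im)
cv2.imwrite("pics/c4.png",cv2.convertScaleAbs(cv2.resize(im[70:230,150:350],None,fx=4,fy=3.7,interpolation=cv2.INTER_CUBIC),alpha=1.7,beta=10))
```

```text
t 8.18 J [ 25.5  34.6  86.5  -0.   59.3 -24.5] TCP [0.5017 0.3623 0.1716] F [-0.1   0.11 -2.05] open 0.228
row [-0.002, -0.0, -0.002] [-0.259, 0.213, -0.0]
t 8.18 J [ 25.5  34.6  86.5  -0.   59.3 -24.5] TCP [0.5017 0.3623 0.1716] F [-0.1   0.11 -2.05] open 0.228
row [-0.002, -0.0, -0.002] [-0.472, 0.392, -0.001]
t 8.18 J [ 25.5  34.6  86.5  -0.   59.3 -24.5] TCP [0.5017 0.3623 0.1716] F [-0.1   0.11 -2.05] open 0.228
row [-0.002, -0.0, -0.002] [-0.557, 0.463, -0.002]
t 8.18 J [ 25.5  34.6  86.5  -0.   59.3 -24.5] TCP [0.5017 0.3623 0.1716] F [-0.1   0.11 -2.05] open 0.228
row [-0.002, -0.0, -0.002] [-0.667, 0.556, -0.002]
```

View pics/c4.png

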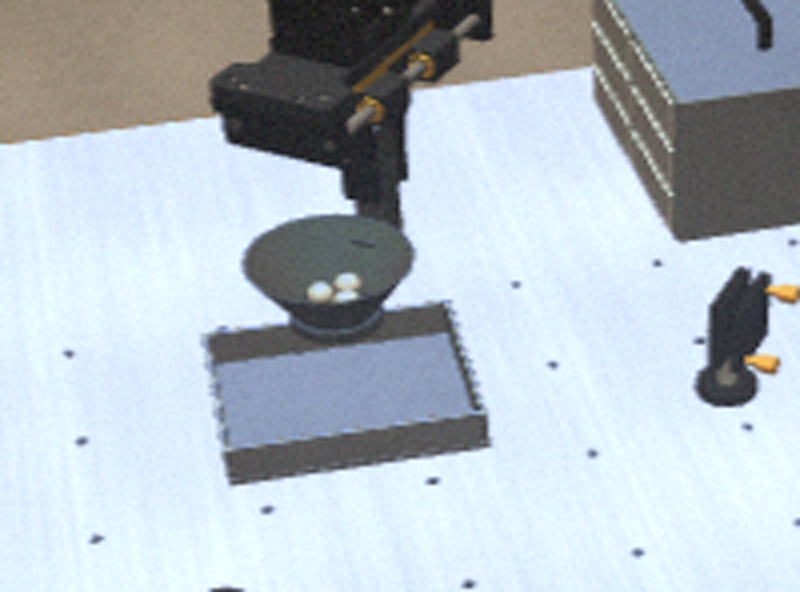

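The cup is over the tray, centred in x, with all three balls inside at crop (320,292), (347,283) and (345,297). Tipping now.

carry_out(
  targets=[
    [0,0,0,-0.017,0.014,0],
    [0,0,0,-0.051,0.043,0],
    [0,0,0,-0.094,0.078,0],
    [0,0,0,-0.137,0.114,0],
    [0,0,0,-0.18,0.15,0],
    [0,0,0,-0.222,0.185,0],
    [0,0,0,-0.265,0.221,0],
    [0,0,0,-0.308,0.257,0],
    [0,0,0,-0.35,0.292,0],
    [0,0,0,-0.393,0.328,0],
    [0,0,0,-0.43,0.358,0],
    [0,0,0,-0.455,0.378,0],
    [0,0,0,-0.475,0.395,0],
    [0,0,0,-0.493,0.41,0],
    [0,0,0,-0.51,0.425,0],
    [0,0,0,-0.527,0.438,0],
    [0,0,0,-0.544,0.453,0],
    [0,0,0,-0.561,0.467,0],
    [0,0,0,-0.578,0.48,0],
    [0,0,0,-0.595,0.495,0],
  ],
)

```text
time_s: 10.72
position: [0.5021, 0.3622, 0.172]
tcp_rot: [[-0.765, 0.644, 0.002], [0.226, 0.265, 0.937], [0.603, 0.718, -0.348]]
force: [-0.6, -0.2, -2.5]
opening: 0.225
```

Run:
```python
from kin import *
for t in (78,): go([.502,.362,.172],tip(50,90,t))
im=bot.capture("side"); cv2.imwrite("pics/side5.png",im)
cv2.imwrite("pics/c5.png",cv2.convertScaleAbs(cv2.resize(im[70:230,150:350],None,fx=4,fy=3.7,interpolation=cv2.INTER_CUBIC),alpha=1.7,beta=10))
```

```text
t 10.72 J [  -2.    47.1  107.2   79.2   72.5 -112.9] TCP [0.5021 0.3622 0.172 ] F [-0.59 -0.19 -2.51] open 0.225
row [0.0, -0.001, -0.001] [-0.07, 0.061, -0.001]
```

View pics/c5.png

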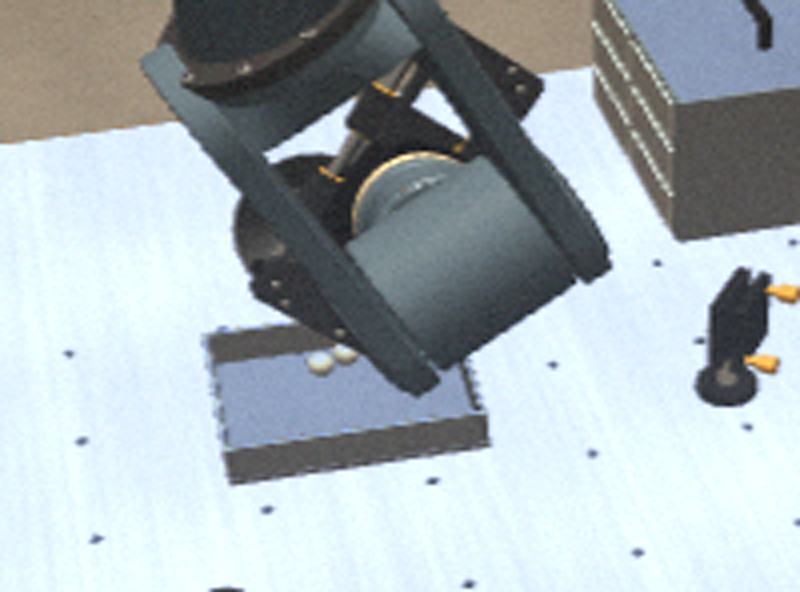

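The balls are coming out and two are already visible over the tray at crop (320,363) and (345,353). I'll finish the tip to about 78° and dwell.

carry_out(
  targets=[
    [0,0,0,-0.017,0.015,0],
    [0,0,0,-0.035,0.03,0],
    [0,0,0,-0.055,0.047,0],
    [0,0,0,-0.07,0.06,0],
    [0,0,0,-0.07,0.06,0],
    [0,0,0,-0.07,0.06,0],
    [0,0,0,-0.07,0.06,0],
    [0,0,0,-0.07,0.06,0],
  ],
)

```text
time_s: 11.78
position: [0.5021, 0.362, 0.1715]
tcp_rot: [[-0.765, 0.644, 0.001], [0.135, 0.159, 0.978], [0.63, 0.748, -0.209]]
force: [-0.1, 0.4, -2.9]
opening: 0.228
```

Run:
```python
from kin import *
for t in (50,0): go([.502,.362,.172],tip(50,90,t))
for n in("side","top"):
    im=bot.capture(n); cv2.imwrite(f"pics/{n}6.png",im)
s=cv2.imread("pics/side6.png")[80:230,150:350];t=cv2.imread("pics/top6.png")[230:380,100:300]
cv2.imwrite("pics/c6.png",cv2.convertScaleAbs(cv2.resize(np.vstack([s,t]),None,fx=2,fy=2,interpolation=cv2.INTER_CUBIC),alpha=1.7,beta=10))
```

```text
t 11.78 J [  -3.3   51.8  107.2   82.6   79.9 -118.5] TCP [0.5021 0.362  0.1715] F [-0.13  0.36 -2.86] open 0.228
row [0.002, 0.001, -0.0] [0.238, -0.199, -0.001]
t 11.78 J [  -3.3   51.8  107.2   82.6   79.9 -118.5] TCP [0.5021 0.362  0.1715] F [-0.13  0.36 -2.86] open 0.228
row [0.002, 0.001, -0.0] [0.663, -0.557, -0.002]
```

View pics/c6.png

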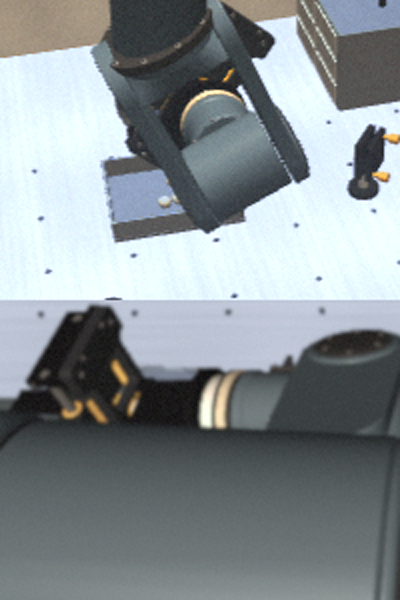

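One ball is visible in the tray at side crop (165,202); the wrist hides the rest. Standing the trap upright again.

carry_out(
  targets=[
    [0,0,0,0.04,-0.033,0],
    [0,0,0,0.1,-0.083,0],
    [0,0,0,0.16,-0.133,0],
    [0,0,0,0.22,-0.183,0],
    [0,0,0,0.28,-0.234,0],
    [0,0,0,0.34,-0.285,0],
    [0,0,0,0.4,-0.335,0],
    [0,0,0,0.46,-0.386,0],
    [0,0,0,0.52,-0.437,0],
    [0,0,0,0.58,-0.487,0],
    [0,0,0,0.63,-0.529,0],
    [0,0,0,0.663,-0.557,0],
    [0,0,0,0.663,-0.557,0],
    [0,0,0,0.663,-0.557,0],
  ],
)

```text
time_s: 13.62
position: [0.5012, 0.3615, 0.1711]
tcp_rot: [[-0.765, 0.645, -0.004], [0.645, 0.765, 0.0], [0.003, -0.002, -1.0]]
force: [-0.6, -0.8, -2.6]
opening: 0.229
```

Run:
```python
from kin import *
go([.555,.24,.262],down(50))
for n in("side","top"):
    im=bot.capture(n); cv2.imwrite(f"pics/{n}7.png",im)
s=cv2.imread("pics/side7.png")[80:230,150:350];t=cv2.imread("pics/top7.png")[230:380,100:300]
cv2.imwrite("pics/c7.png",cv2.convertScaleAbs(cv2.resize(np.vstack([s,t]),None,fx=2,fy=2,interpolation=cv2.INTER_CUBIC),alpha=1.7,beta=10))
```

```text
t 13.62 J [ 25.4  34.5  86.8   0.1  58.9 -24.5] TCP [0.5012 0.3615 0.1711] F [-0.56 -0.8  -2.58] open 0.229
row [-0.596, -0.292, -0.456] [-0.001, -0.002, -0.001]
```

View pics/c7.png

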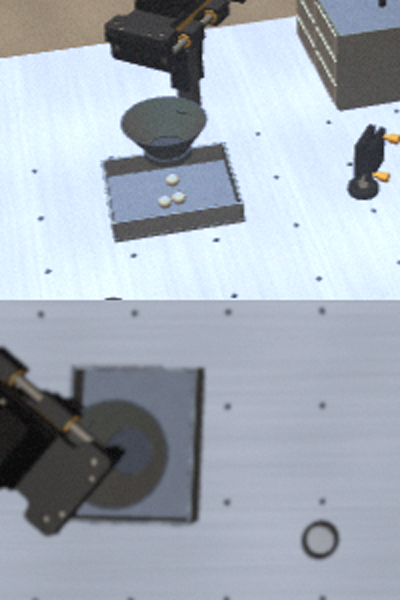

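All three balls lie in the tray at side crop (172,180), (165,202) and (179,198), and the trap is upright and empty. Now I'll lift it and go over the laser.

carry_out(
  targets=[
    [0,0,-0.08,0,0,0],
    [0,0,-0.2,0,0,0],
    [-0.08,-0.03,-0.32,0,0,0],
    [-0.2,-0.08,-0.42,0,0,0],
    [-0.34,-0.15,-0.46,0,0,0],
    [-0.48,-0.22,-0.48,0,0,0],
    [-0.58,-0.28,-0.49,0,0,0],
    [-0.6,-0.29,-0.49,0,0,0],
    [-0.6,-0.29,-0.49,0,0,0],
  ],
)

```text
time_s: 14.85
position: [0.5562, 0.2395, 0.2696]
tcp_rot: [[-0.763, 0.646, -0.003], [0.646, 0.763, 0.001], [0.003, -0.001, -1.0]]
force: [-0.2, 0.3, -2.0]
opening: 0.227
```

Run:
```python
from kin import *
go([.555,.09,.272],down(40))
go([.555,-.03,.272],down(25))
```

```text
t 14.85 J [ 12.7  27.   83.1   0.1  70.  -37.1] TCP [0.5562 0.2395 0.2696] F [-0.21  0.25 -1.96] open 0.227
row [-0.478, -0.575, -0.013] [-0.001, -0.002, 0.109]
t 14.85 J [ 12.7  27.   83.1   0.1  70.  -37.1] TCP [0.5562 0.2395 0.2696] F [-0.21  0.25 -1.96] open 0.227
row [-0.866, -1.033, -0.014] [-0.001, -0.002, 0.275]
```

carry_out(
  targets=[
    [-0.06,-0.07,-0.01,0,0,0.02],
    [-0.15,-0.18,-0.01,0,0,0.05],
    [-0.26,-0.31,-0.01,0,0,0.08],
    [-0.37,-0.44,-0.01,0,0,0.11],
    [-0.48,-0.58,-0.01,0,0,0.15],
    [-0.59,-0.71,-0.01,0,0,0.19],
    [-0.69,-0.83,-0.01,0,0,0.23],
    [-0.77,-0.92,-0.01,0,0,0.26],
    [-0.82,-0.98,-0.01,0,0,0.275],
    [-0.82,-0.98,-0.01,0,0,0.275],
  ],
)

```text
time_s: 16.1
position: [0.5547, -0.0168, 0.2713]
tcp_rot: [[-0.422, 0.907, -0.003], [0.907, 0.422, 0.001], [0.002, -0.002, -1.0]]
force: [0.9, 0.9, -1.7]
opening: 0.231
```

Run:
```python
from kin import *
go([.53,-.16,.272],down(25.2))
go([.469,-.293,.272],down(25.2))
```

```text
t 16.1 J [-13.3  22.9  90.1   0.   67.2 -38.2] TCP [ 0.5547 -0.0168  0.2713] F [ 0.9   0.89 -1.68] open 0.231
row [-0.597, -0.414, -0.004] [-0.001, -0.002, -0.003]
t 16.1 J [-13.3  22.9  90.1   0.   67.2 -38.2] TCP [ 0.5547 -0.0168  0.2713] F [ 0.9   0.89 -1.68] open 0.231
row [-1.072, -0.971, -0.004] [-0.001, -0.002, -0.003]
```

carry_out(
  targets=[
    [-0.05,-0.04,0,0,0,0],
    [-0.13,-0.1,0,0,0,0],
    [-0.24,-0.18,0,0,0,0],
    [-0.36,-0.27,0,0,0,0],
    [-0.48,-0.37,0,0,0,0],
    [-0.6,-0.48,0,0,0,0],
    [-0.71,-0.59,0,0,0,0],
    [-0.81,-0.7,0,0,0,0],
    [-0.9,-0.81,0,0,0,0],
    [-0.96,-0.9,0,0,0,0],
    [-1,-0.95,0,0,0,0],
    [-1,-0.97,0,0,0,0],
    [-1,-0.97,0,0,0,0],
  ],
)

```text
time_s: 17.73
position: [0.4629, -0.2794, 0.2712]
tcp_rot: [[-0.422, 0.907, -0.003], [0.907, 0.422, 0.002], [0.003, -0.002, -1.0]]
force: [0.4, -0.2, -2.7]
opening: 0.228
```

Run:
```python
from kin import *
go([.469,-.293,.16],down(25.2))
for n in("side","top"):
    im=bot.capture(n); cv2.imwrite(f"pics/{n}8.png",im)
s=cv2.imread("pics/side8.png")[280:480,180:440];t=cv2.imread("pics/top8.png")[230:430,380:640]
cv2.imwrite("pics/c8.png",cv2.convertScaleAbs(cv2.resize(np.hstack([s,t]),None,fx=1.5,fy=1.5,interpolation=cv2.INTER_CUBIC),alpha=1.7,beta=10))
```

```text
t 17.73 J [-42.9  21.8  92.1  -0.   66.4 -67.9] TCP [ 0.4629 -0.2794  0.2712] F [ 0.4  -0.16 -2.68] open 0.228
row [-0.076, 0.0, 0.556] [-0.001, -0.002, -0.003]
```

View pics/c8.png

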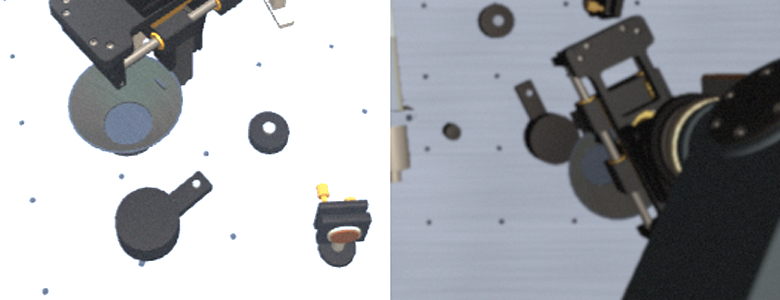

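Both views show the trap high above and off to one side of the pad. Next I'll move over the pad and down to TCP z 0.15, with the foot about 39 mm above the pad, and measure there.

carry_out(
  targets=[
    [-0.02,0,0.06,0,0,0],
    [-0.05,0,0.16,0,0,0],
    [-0.076,0,0.28,0,0,0],
    [-0.076,0,0.4,0,0,0],
    [-0.076,0,0.5,0,0,0],
    [-0.076,0,0.57,0,0,0],
    [-0.076,0,0.6,0,0,0],
    [-0.076,0,0.605,0,0,0],
    [-0.076,0,0.605,0,0,0],
  ],
)

```text
time_s: 18.95
position: [0.4698, -0.2931, 0.1508]
tcp_rot: [[-0.423, 0.906, -0.002], [0.906, 0.423, 0.001], [0.001, -0.001, -1.0]]
force: [-0.4, 0.4, -2.2]
opening: 0.226
```

Run:
```python
from kin import *
go([.469,-.293,.121],down(25.2))
for n in("side","top"):
    im=bot.capture(n); cv2.imwrite(f"pics/{n}9.png",im)
s=cv2.imread("pics/side9.png")[330:480,180:380];t=cv2.imread("pics/top9.png")[240:390,420:620]
for c,n in((s,"a"),(t,"b")):cv2.imwrite(f"pics/c9{n}.png",cv2.convertScaleAbs(cv2.resize(c,None,fx=4,fy=4,interpolation=cv2.INTER_CUBIC),alpha=2.,beta=10))
```

```text
t 18.95 J [-43.5  32.   97.2  -0.   51.  -68.5] TCP [ 0.4698 -0.2931  0.1508] F [-0.43  0.39 -2.19] open 0.226
row [0.002, -0.003, 0.149] [-0.001, -0.001, -0.002]
```

View pics/c9a.png

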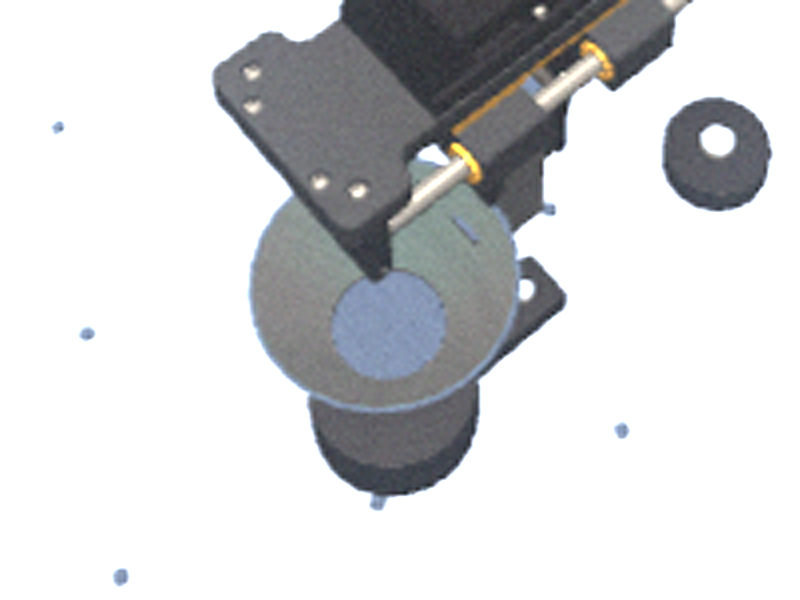

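View pics/c9b.png

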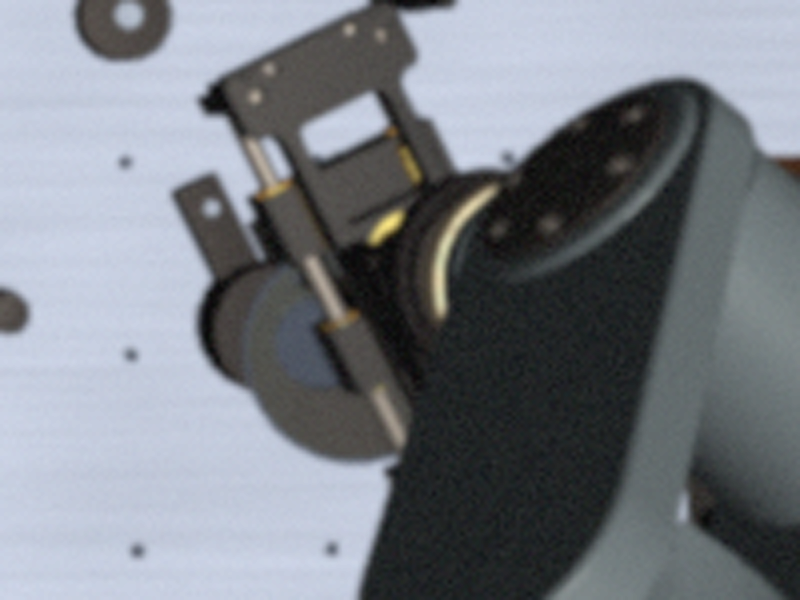

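```bash
cat > m9.py <<'E'
from h import *
U=lambda x0,y0,x,y:(x0+(x+.5)/4-.5,y0+(y+.5)/4-.5)
from scipy.optimize import least_squares
def fit(n,pts,z,r):
    P=np.array([onz(n,p,z)[:2] for p in pts])
    q=least_squares(lambda q:np.hypot(P[:,0]-q[0],P[:,1]-q[1])-r,P.mean(0)+.001);print(n,q.x.round(4),np.abs(q.fun).max().round(4));return q.x
foot=.0698
S=[U(180,330,*p) for p in [(250,290),(264,235),(385,411),(320,392),(275,348),(450,396),(500,348),(520,287),(512,232)]]
T=[U(420,240,*p) for p in [(243,345),(254,305),(253,388),(275,422),(310,448),(350,461),(385,457)]]
a=fit("side",S,foot+.046,.05);b=fit("top",T,foot+.046,.05)
fl=onz("side",U(180,330,389,325),foot+.011);print("floor side",fl)
s=bot.read_state();R=s["tcp_rot"];print("expected centre",(s["position"]-R[:,1]*.059).round(4))
E
python3 m9.py
```

```text
side [ 0.4174 -0.3187] 0.0027
top [ 0.4189 -0.3187] 0.0009
floor side [ 0.41533988 -0.32159603  0.0808    ]
expected centre [ 0.4164 -0.318   0.151 ]
```

Run:
```python
from kin import *
go([.468,-.291,.122],down(25.2))
```

```text
t 19.05 J [-43.5  32.   97.2  -0.   51.  -68.5] TCP [ 0.4698 -0.2931  0.1509] F [-0.32  0.41 -1.53] open 0.227
row [0.013, -0.004, 0.145] [-0.001, -0.001, -0.002]
```

carry_out(
  targets=[
    [0.004,0,0.02,0,0,0],
    [0.008,-0.002,0.05,0,0,0],
    [0.012,-0.004,0.08,0,0,0],
    [0.013,-0.004,0.11,0,0,0],
    [0.013,-0.004,0.13,0,0,0],
    [0.013,-0.004,0.142,0,0,0],
    [0.013,-0.004,0.142,0,0,0],
    [0.013,-0.004,0.142,0,0,0],
  ],
)

```text
time_s: 20.05
position: [0.4681, -0.2912, 0.1226]
tcp_rot: [[-0.422, 0.906, -0.001], [0.906, 0.422, 0.0], [0.001, -0.001, -1.0]]
force: [0.4, 0.1, -1.7]
opening: 0.226
```

Run:
```python
from kin import *
go([.468,-.291,.122],down(25.2))
for n in("side","top"):
    im=bot.capture(n); cv2.imwrite(f"pics/{n}10.png",im)
s=cv2.imread("pics/side10.png")[340:480,200:360];t=cv2.imread("pics/top10.png")[270:370,440:540]
cv2.imwrite("pics/c10a.png",cv2.convertScaleAbs(cv2.resize(s,None,fx=4,fy=4,interpolation=cv2.INTER_CUBIC),alpha=2.2,beta=20))
cv2.imwrite("pics/c10b.png",cv2.convertScaleAbs(cv2.resize(t,None,fx=6,fy=6,interpolation=cv2.INTER_CUBIC),alpha=2.2,beta=20))
```

```text
t 20.05 J [-43.5  34.3  98.7  -0.   47.1 -68.4] TCP [ 0.4681 -0.2912  0.1226] F [ 0.41  0.06 -1.66] open 0.226
row [0.001, 0.0, 0.003] [-0.001, -0.001, -0.002]
```

View pics/c10a.png

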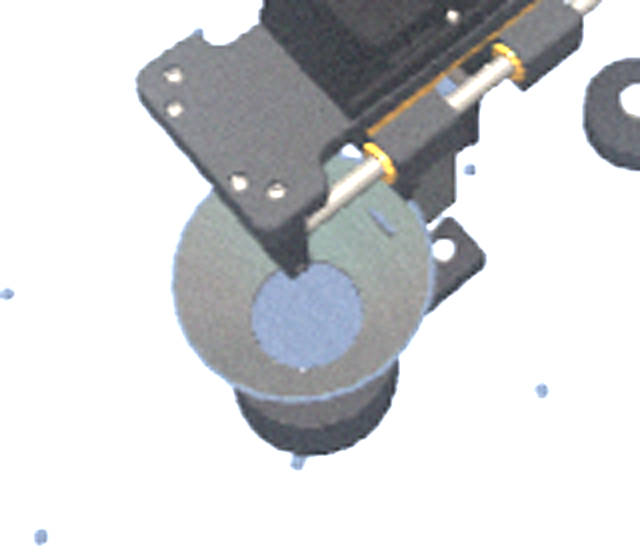

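View pics/c10b.png

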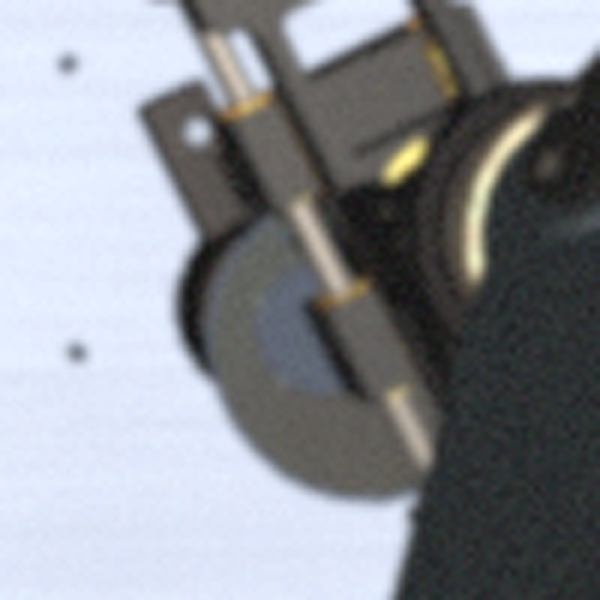

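```bash
cat > m10.py <<'E'
from m9 import *
V=lambda x,y:(440+(x+.5)/6-.5,270+(y+.5)/6-.5)
foot=.1226-.081;print("---")
fit("side",[U(200,340,*p) for p in [(173,280),(183,235),(303,400),(245,385),(200,345),(365,385),(415,340),(434,280),(424,225)]],foot+.046,.05)
fit("top",[V(*p) for p in [(204,325),(213,385),(240,432),(280,470),(330,494),(380,499),(217,283),(238,245)]],foot+.046,.05)
print("floor",onz("side",U(200,340,307,316),foot+.011))
s=bot.read_state();R=s["tcp_rot"];c=s["position"]-R[:,1]*.059;c[2]=foot+.046;print("exp",c.round(4))
# seat visible bottom arc in this picture (pillar base edge on table), and from first pictures base edges
fit("side",[U(200,340,*p) for p in [(242,415),(262,437),(290,452),(318,453),(350,443),(378,420)]],0,.034)
V0=lambda x,y:U(220,340,x,y)
fit("side",[V0(*p) for p in [(150,380),(165,420),(190,443),(233,456),(280,443),(305,415),(318,375)]],0,.034)
fit("side",[V0(*p) for p in [(233,259),(190,272),(155,315),(150,360),(283,280),(318,340)]],.03,.034)
E
python3 m10.py | sed -n '/---/,$p'
```

```text
---
side [ 0.4156 -0.3167] 0.0036
top [ 0.4166 -0.3157] 0.001
floor [ 0.41354278 -0.32007707  0.0526    ]
exp [ 0.4146 -0.3161  0.0876]
side [ 0.4146 -0.3174] 0.0005
side [ 0.4148 -0.3184] 0.0008
side [ 0.4144 -0.3213] 0.0019
```

```bash
cat > m11.py <<'E'
from m9 import *
print("---")
im=cv2.imread("pics/side10.png");s=bot.read_state();foot=s["position"][2]-.081
# floor: bluish region near (276,418)
roi=im.astype(int);m=((roi[...,0]-roi[...,2])>12).astype(np.uint8)
n,l,st,c=cv2.connectedComponentsWithStats(m);k=l[418,276];print("floor comp",k,st[k],c[k].round(2))
ct,_=cv2.findContours((l==k).astype(np.uint8),cv2.RETR_EXTERNAL,cv2.CHAIN_APPROX_NONE)
if k: 
    h=ct[0][:,0,:].astype(float);P=np.array([onz("side",p,foot+.011)[:2] for p in h])
    q=least_squares(lambda q:np.hypot(P[:,0]-q[0],P[:,1]-q[1])-q[2],[*P.mean(0),.02],loss="soft_l1",f_scale=.0007);print("floor circle",q.x.round(4))
# rim: outermost brightness edge against bright table, along radial rays, lower half
c0=np.array([.4146,-.3161]);g=cv2.cvtColor(im,cv2.COLOR_BGR2GRAY).astype(np.float32);pts=[]
for a in range(0,360,4):
    d=np.array([np.cos(np.radians(a)),np.sin(np.radians(a))])
    rr=np.arange(.042,.058,.00025);uv=np.array([proj("side",np.r_[c0+r*d,foot+.046]) for r in rr]).astype(np.float32)
    v=cv2.remap(g,uv[:,0].reshape(1,-1),uv[:,1].reshape(1,-1),cv2.INTER_LINEAR)[0]
    gr=np.gradient(cv2.GaussianBlur(v.reshape(1,-1),(9,1),2)[0]);i=gr[4:-4].argmax()+4
    if v[-4:].mean()-v[:10].mean()>60: pts.append((a,rr[i]*1000))
print([(a,round(float(r),1)) for a,r in pts])
P=np.array([c0+r/1000*np.array([np.cos(np.radians(a)),np.sin(np.radians(a))]) for a,r in pts])
q=least_squares(lambda q:np.hypot(P[:,0]-q[0],P[:,1]-q[1])-q[2],[*c0,.05],loss="soft_l1",f_scale=.0007);print("rim circle",q.x.round(4))
E
python3 m11.py| sed -n '/---/,$p'
```

```text
---
floor comp 242 [263 406  28  26 558] [276.41 418.68]
floor circle [ 0.4137 -0.3195  0.0202]Traceback (most recent call last):
  File "m11.py", line 15, in <module>
    rr=np.arange(.042,.058,.00025);uv=np.array([proj("side",np.r_[c0+r*d,foot+.046]) for r in rr]).astype(np.float32)
                                                ~~~~^^^^^^^^^^^^^^^^^^^^^^^^^^^^^^^^
  File "h.py", line 15, in proj
    i=bot.camera_info(n);K=np.array(i["camera_matrix"]);V=np.array(i["view"])
ValueError: time passes only in moves, steps and waits
```

```bash
sed -i 's/^from rig import bot$/from rig import bot\nimport functools\nci=functools.lru_cache(None)(lambda n:bot.camera_info(n))/; s/i=bot.camera_info(n)/i=ci(n)/' h.py; python3 m11.py| sed -n '/---/,$p'
```

```text
---
floor comp 242 [263 406  28  26 558] [276.41 418.68]
floor circle [ 0.4137 -0.3195  0.0202]
[(4, 56.0), (124, 47.8), (128, 47.5), (132, 47.8), (136, 48.5), (140, 48.5), (144, 48.8), (148, 48.8), (152, 49.0), (156, 49.5), (160, 49.3), (164, 49.8), (168, 49.8), (172, 49.8), (176, 50.0), (180, 49.5), (184, 50.0), (188, 49.8), (192, 50.5), (196, 50.8), (200, 51.0), (204, 50.5), (208, 50.8), (212, 51.0), (216, 51.3), (220, 50.8), (224, 51.3), (228, 52.8), (232, 56.0), (296, 54.5), (300, 50.8), (304, 50.8), (308, 50.3), (312, 50.0), (316, 50.0), (320, 50.3), (324, 52.3), (328, 54.3)]
rim circle [ 0.4142 -0.3183  0.0497]
```

The last checks agree: trap centre matches pad centre within about 2 mm in both views, tilt is about 2° or less, and the wrist carries only the trap's weight. Handing in.

Run:
```python
from rig import bot
s=bot.read_state();print(s["time_s"],s["position"],s["opening"],s["force"]);print(bot.hand_in())
```

```text
20.15 [ 0.46807802 -0.29116596  0.12272412] 0.2284622311297554 [ 0.12639561 -0.18990528 -1.55454113]
the job is handed in; nothing more can be done
None
```

I gripped the trap by its post and tipped the three balls into the tray. I stood it upright again and carried it over the laser with its foot about 19 cm up. I handed the job in at 20.2 s with the trap still held above the pad.

**Last checks:**
- **Grip:** the jaws read 20 mm open, which is the post's width. The wrist reading was close to the trap's own weight (1.6–2.2 N).
- **Height:** the foot is about 11–12 mm above the pad's top. This comes from the tool height and assumes the post did not slip in the grip; I could not see the gap directly.
- **Centring:** the trap sits within about 2 mm of the pad's centre in both views. The two cameras' own pad positions differed by up to about 7 mm, mostly in y, so I compared trap and pad within each view.
- **Direction:** the grip points along 25°, the same as the tongue. The cup's position suggests less than 1° of twist in the grip.
- **Tilt:** one side-view check of rim against floor gave about 2°. A rougher one by eye had suggested up to 6°, and I trusted the finer one.
- **Balls:** all three were in the tray in the picture taken after tipping. I did not photograph the tray again before handing in.
- **Other things on the table:** I did not measure the bystanders at the end. No force reading between moves showed a contact, but I have no record of forces during the moves.

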